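# Lock the transit case lid

## Robot

A 6-joint arm with a two-finger parallel gripper is mounted at the origin on the work surface. World frame = base frame: x ahead of the robot, y to its left, z up, the work surface at z = 0. Lengths are in m, angles in rad, forces in N, time in s.
With the tool pointing down it reaches from about 0.35 to 0.85 m from the base axis. Payload 8.1 kg.
Tool frame: the origin (TCP) lies midway between the tips of the shut fingers; the grasp point (between the pads) lies 19 mm behind it (manip.grip_depth is the distance from the TCP to the grasp point, in m); z points along the fingers, y is the line along which they close (so a half turn about z gives the same grasp; the last joint's range is limited). The gripper opens to 85 mm and grips with 20 to 120 N. Pads are 22 mm wide; open, the fingers measure 114 mm over their backs; the gripper's body (76 mm by 85 mm) begins 54 mm behind the grasp point. The pads swing forward as they close: fully open they stand 13 mm farther back than shut.
Start: joints at [1.075, 0.13, 1.488, -0, 1.523, -0.085], TCP at [0.24, 0.55, 0.231] pointing down, gripper open.
Joint ranges: [-2.96, 2.96], [-0.89, 2.26], [0.02, 2.5], [-1.34, 4.48], [0, 2.73], [-2.66, 2.66]. Speed limits (rad/s): [2.39, 2.39, 2.79, 3.14, 3.14, 3.14].

## Interface

Orientations are given as [roll, pitch, yaw] about the fixed x, y, z axes, in that order (R = Rz(yaw) Ry(pitch) Rx(roll)).
In Python, from cell import manip gives the robot as it stands. The module is installed in compiled form; this text tells all that it offers.
- The arm moves only by the tool carry_out, never from a script. Its argument "rows" is a list of rows, each a list of 3 entries, a list of its own where there are three numbers: the shift along the world's x, y, z normalised to -1 to 1, where 1 is 0.025 m, then the turn about the world's z normalised to -1 to 1, where 1 is 0.12 rad, then the opening, from -1 (shut) to 1 (fully open). A call has 1 to 8 rows; each row shifts and turns the commanded pose from where the row before left it; what a row does not reach is not made up. A row lasts 1/12 s, in which the tool goes at most 41.7 mm and 7.16 degrees, less where a joint would pass 70% of its speed; a pose out of reach is approached as far as the arm can. A call with a number of a shift or a turn outside -1 to 1 is refused whole. A call with a gripper value outside its range is refused whole. The fingers move at their own pace and stop on an object; "force" is the grip in N (left out, the last holds). Time passes only in rows, so rows that do not move let the fingers close. It gives the time, the measured TCP pose, the force, the opening and the grip force at its end, in the units of the state.
- manip.read_state(): the state, without advancing time (a new reading comes with each control period).
- manip.read_camera(name): name is "scene" or "top" or "wrist"; returns a dict with "frame" (420x560x3 uint8, blue, green, red), "vfov" (degrees; the focal length in pixels is half the picture's height over the tangent of half this angle, whatever the lens; pixels are square), "cx", "cy" (the principal point, pixels), "distortion" ([k1, k2, p1, p2, k3] as OpenCV has them; the pictures are not rectified), "cam_to_world" (4x4, takes a point from camera to world coordinates). Camera axes: x right, y up, looking along -z (the intrinsics and any distortion apply to the point x, -y, -z); pixel columns grow to the right and rows downward; lengths in m; the calibration is good to about 2 mm. A picture is of the moment at which its call begins. There is no depth.
- manip.hand_in(): hands the job in; it is judged then, once.
The state is a dict: "t": time; "joint_pos": joint angles; "dq": joint speeds; "tau": joint torques, N m; "eef_pos": TCP position; "ee_rot": TCP orientation; "contact_force": force on the tool from outside, world axes, zero at the start; "wrist_torque": the same for the moment, N m; "width": opening from 0.0 (shut) to 1.0 (fully open); "gripper_force": force on a finger pad.
Only numpy, scipy, OpenCV 4.12 (cv2) and the standard library are available. Lean on these libraries where they do the work, as an engineer would, in place of code of your own. Each camera call takes 0.05 s, during which the arm holds its last target. There are 200 camera calls.

## Task

Lock the lid of the grey transit case: turn the slotted steel disc by pushing its peg until the slot lines up with the locking bar, then push the bar by its tail plate through the slot until it is fully home against the end stop. Only push with the fingers: the bar must stay down in its guide, never lifted out or carried, and everything else on the case and the table is left where it stands.

Things in the scene. Friction and masses are not known exactly. Their poses are not given: they have to be found in the camera images.
- case: Grey transit case, 360 (x) x 240 mm, lid top 80 mm up, fixed. Origin: centre of its underside, at table level; z up; x is the way the bar is pushed. A lock plate on the lid (105 mm wide) is the lock floor, 84 mm above the table. Guide walls for the bar, 17 mm apart inside, each 6 mm thick, 14 mm tall over the lock floor, run from x = -125 to -4 mm; the disc's axis is at x = +40, y = 0.
- disc (a joint): Angle of the slotted disc: 0 = slot in line with the bar; grows anticlockwise seen from above; stops at -1.7 and +1.7; starts between +0.65 and +1.45. It turns stiffly (about 2 N at the peg) and stays where it is left. Within about 0.15 rad of 0 the bar's tapered nose centres the slot by itself; farther off the disc blocks the bar.
- disc_axis (a point): Point on the vertical axis of the slotted steel disc, at its top face: 100 mm above the table, 16 mm above the lock floor. The disc is 80 mm across, cut right through its middle by a slot 19 mm wide, open above, mouths bevelled 3 mm.
- disc_peg (a point): Centre of the top of the round steel finger peg on the disc: 10 mm across, rising 32 mm above the disc's top face (peg top 132 mm above the table), 28 mm from the disc's axis. At joint value 0 it lies square to the slot, on the case's +y side of the axis. Push it sideways to turn the disc.
- bar: Loose steel locking bar, about 0.25 kg (varies), 120 x 14 x 12 mm, lying on the lock floor in the open guide; slides with 1 to 2 N. Origin: mid-length, underside; x towards its nose (last 11 mm taper to 4 mm wide), same way as the case's x. At its tail stands a push plate 8 mm thick, its top 50 mm above the bar's underside; 30 mm wide above 18 mm height, 14 mm wide below.
- bar_push (a point): Middle of the upper part of the push plate's rear face, 34 mm above the bar's underside, at the tail end of the bar; push here along the bar's +x.
- bar_nose (a point): Tip of the bar's nose, at its underside. At the start it lies 46 to 66 mm short of the disc's axis.
- bar_home (a point): Fixed point of the case on the lock floor, at the face of the 20 mm tall end stop that closes the receiver (a second pair of guide walls beyond the disc), 70 mm past the disc's axis. The bar's nose tip comes here when the bar is fully home, 116 to 136 mm from its start.
- weight: small brass paperweight with a knob, 32 mm across and 40 mm tall, standing loose on the case lid beside the lock; bystander. Origin: centre of its underside
- tape: small roll of paper tape, a ring 42 mm across and 18 mm tall, lying loose on the case lid beside the lock; bystander. Origin: centre of its underside
- jar: amber glass jar, 60 mm across, 70 mm tall, on the table; bystander. Origin: centre of its underside
- frame: small empty wooden picture frame, 118 x 150 mm, 14 mm thick, lying on the table; bystander. Origin: its centre, on the underside
- cup: white ceramic cup, 72 mm across, 85 mm tall, on the table; bystander. Origin: centre of its underside
- spatula: conservator's spatula lying on the table; bystander. Origin: on its shaft, underside
Not all that is in view belongs to the job. What is shaped like the bar but blue or turquoise is not meant.

How it is judged:
On the way:
1. the disc's slot is turned into line with the bar (within 0.15 rad) before the bar's nose is past the disc's middle (value of joint disc between -0.15 and 0.15 rad and x of bar_nose in the frame of case below 0.04 m), for 0.05 s.
At the end, for the whole second after the job is handed in: The bar is at rest, flat in its guide and through the disc's slot, its nose within 6 mm of the end stop (7 mm of the home point), its axis within 0.06 rad of the case's, and the disc within 0.15 rad of the aligned position (x of bar_nose in the frame of case above 0.104 m and horizontal distance between bar_nose and bar_home below 0.007 m and z of bar in the frame of case below 0.089 m and angle between the x axis of bar and the x axis of case, either way round below 0.06 rad and angle between bar's own z axis and vertical below 0.06 rad and value of joint disc between -0.15 and 0.15 rad and linear speed of bar below 0.01 m/s); the robot touches nothing.
It fails at once if the bar is lifted or tipped up out of its guide (more than 10 mm or 0.2 rad) (z of bar in the frame of case above 0.094 m or angle between bar's own z axis and vertical above 0.2 rad).
It fails at once if a bystander is moved or lifted by more than 25 mm (distance of any of weight, tape, jar, frame, cup, spatula from where it was at the start of the episode above 0.025 m).
It also fails if it takes over 51 s, if anything falls off the work surface, if the arm or the gripper's body presses on something with over 40 N, if the wrist force passes 120 N, or if a joint passes its speed limit or range.

## Working session

There is one attempt and no reset: what is moved stays moved. The work goes in short steps, Python scripts to look and compute and a tool call to move; the robot and the scene stay as the last step left them, time stands still between calls to the robot, and variables do not carry over. Pictures are saved under pics/ and viewed, at most 10 in all, crops included, and the job is handed in when it is done.

Besides the shell and the picture viewer there is one more tool, called after "Request:" in YAML: its name, and indented under it one key for each argument. carry_out: Moves the arm, as the interface text tells. Its arguments: {"type":"object","properties":{"rows":{"type":"array"},"force":{"type":"number"}},"required":["rows"]}

```bash
mkdir -p pics
cat > h.py <<'E'
import numpy as np, cv2
from cell import manip
def cam(n):
    c=manip.read_camera(n); f=c["frame"]; h=f.shape[0]
    F=h/2/np.tan(np.radians(c["vfov"])/2)
    c["K"]=np.array([[F,0,c["cx"]],[0,F,c["cy"]],[0,0,1.]]); c["D"]=np.array(c["distortion"],float); c["T"]=np.array(c["cam_to_world"]); return c
def back(c,px,z):
    u=cv2.undistortPoints(np.array(px,float).reshape(-1,1,2),c["K"],c["D"])[:,0]
    d=np.c_[u[:,0],-u[:,1],-np.ones(len(u))]@c["T"][:3,:3].T; o=c["T"][:3,3]
    return o+d*((np.broadcast_to(z,len(u))-o[2])/d[:,2])[:,None]
def proj(c,P):
    q=(np.array(P,float).reshape(-1,3)-c["T"][:3,3])@c["T"][:3,:3]
    q=q*[1,-1,-1]
    return cv2.projectPoints(q,np.zeros(3),np.zeros(3),c["K"],c["D"])[0][:,0]
E
python3 - <<'E'
from h import *
import pickle
for n in("scene","top"):
    c=cam(n); cv2.imwrite(f"pics/{n}0.png",c["frame"]); pickle.dump(c,open(n+"0.pkl","wb")); print(n,c["T"].round(3).tolist(),c["vfov"],c["D"])
print(manip.read_state())
E
```

```text
scene [[-0.827, -0.443, 0.345, 0.835], [0.561, -0.634, 0.532, 0.635], [-0.016, 0.634, 0.773, 1.065], [0.0, 0.0, 0.0, 1.0]] 46.31711035197659 [-2.7520356e-05  0.0000000e+00  0.0000000e+00  0.0000000e+00
  0.0000000e+00]
top [[-0.015, 0.991, -0.131, 0.242], [-1.0, -0.016, -0.009, -0.019], [-0.011, 0.131, 0.991, 1.464], [0.0, 0.0, 0.0, 1.0]] 42.859831736117286 [-0.00374856  0.          0.          0.          0.        ]
{'t': 0.1, 'joint_pos': array([ 1.07455954e+00,  1.31113592e-01,  1.48921064e+00, -3.63668620e-05,
        1.52296746e+00, -8.53884602e-02]), 'dq': array([ 0.00051145, -0.00053492, -0.004008  , -0.00192284,  0.00170591,
        0.00102913]), 'tau': array([ 1.12192789e-03, -5.70944130e+01, -5.01944804e+01, -2.73567721e-04,
        8.06600496e-03,  5.21686741e-05]), 'eef_pos': array([0.23937714, 0.54963151, 0.23031051]), 'ee_rot': array([-3.13989671e+00, -1.08712195e-04,  2.73074601e+00]), 'contact_force': array([0.78756523, 0.34451341, 0.330026  ]), 'wrist_torque': array([ 0.0050551 ,  0.04565925, -0.0153061 ]), 'gripper_force': 0.0, 'width': 0.9994103114103557}
```

View pics/top0.png

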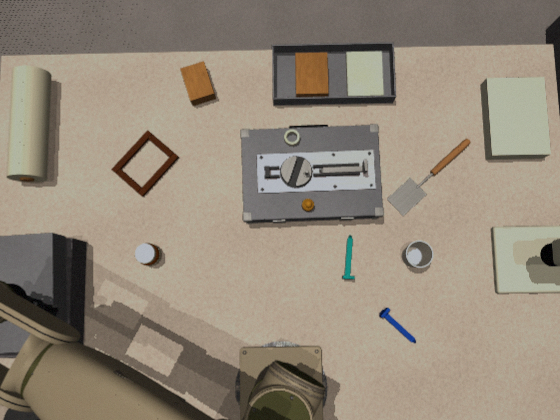

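View pics/scene0.png

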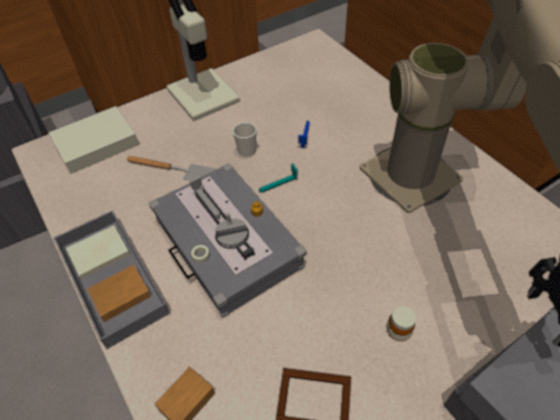

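Bar lookalikes in the top view are the steel bar in the guide (345,170), a turquoise one (348,258) and a blue one (398,325). I choose the steel one in the guide, with the disc at (296,171), and check it in a close crop.

Run:
```python
import cv2
f=cv2.imread("pics/top0.png")[120:225,238:388]
cv2.imwrite("pics/c1.png",cv2.resize(f,None,fx=5.3,fy=5.3,interpolation=cv2.INTER_CUBIC))
```

```text
(no output)
```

View pics/c1.png

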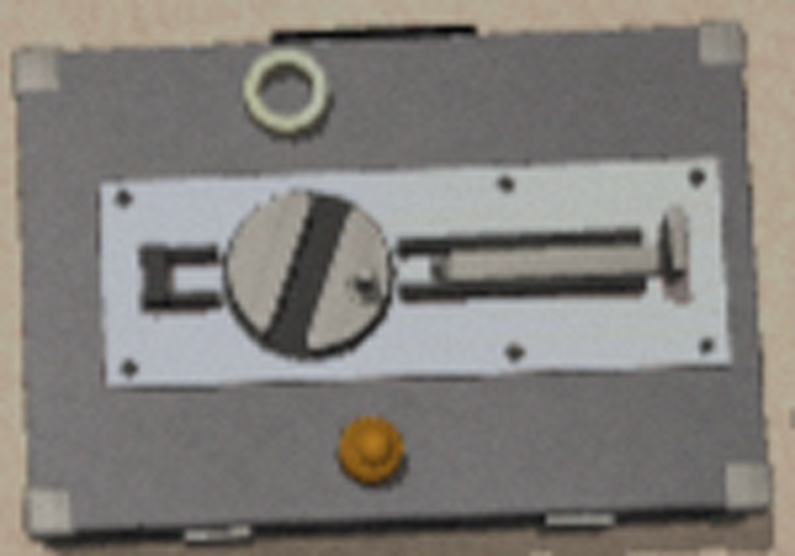

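The steel bar lies in the guide, with its nose at crop (435,268) and its push plate at (678,255). The disc centre is at (308,275), the peg at (368,288) and the slot runs (331,198)-(287,348). Case +x points image-left.

Run:
```python
from h import *
import pickle
c=pickle.load(open("top0.pkl","rb"))
o=np.array([238,120]);s=5.3
def P(px,z): return back(c,np.array(px,float).reshape(-1,2)/s+o-0.4,z)
pl=P([(100,183),(718,158),(107,386),(730,362)],.084)
d=((pl[0]-pl[1])+(pl[2]-pl[3]))[:2]; yaw=np.arctan2(d[1],d[0]); print("plate",pl.round(4).tolist(),"yaw",yaw)
print("sizes",np.linalg.norm(pl[0]-pl[1]),np.linalg.norm(pl[0]-pl[2]))
D=P([(308,275)],.100)[0];print("disc",D)
sl=P([(331,198),(287,348)],.1);v=sl[1]-sl[0]
a=np.arctan2(v[1],v[0])-yaw;print("slot ang",(a+np.pi/2)%np.pi-np.pi/2)
pk=P([(364,290)],.132)[0];print("peg",pk,np.linalg.norm((pk-D)[:2]))
v=(pk-D);print("peg ang",np.arctan2(v[1],v[0])-yaw-np.pi/2)
R=np.array([[np.cos(yaw),-np.sin(yaw)],[np.sin(yaw),np.cos(yaw)]])
for n,px,z in(("nose",(435,270),.09),("platetop",[(678,208),(680,298)],.134),("tape",(287,92),.098),("weight",(373,440),.12),("stop",(155,278),.104)):
    q=P(px,z);print(n,q.round(4).tolist(),((q-D)[:,:2]@R).round(4).tolist())
print("caseorigin",D[:2]-R@[.04,0])
```

```text
plate [[0.6147, 0.0547, 0.084], [0.622, -0.2541, 0.084], [0.5114, 0.0522, 0.084], [0.5182, -0.2561, 0.084]] yaw 1.5935558847189104
sizes 0.3088907463244087 0.10328246348970667
disc [ 0.56208841 -0.04798204  0.1       ]
slot ang 1.2499842648608954
peg [ 0.54674287 -0.07400971  0.132     ] 0.030214655420130826
peg ang -5.267875244378555
nose [[0.5659, -0.1111, 0.09]] [[-0.0632, -0.0023]]
platetop [[0.5839, -0.2255, 0.134], [0.5397, -0.2248, 0.134]] [[-0.1779, -0.0177], [-0.1763, 0.0264]]
tape [[0.6556, -0.0393, 0.098]] [[0.0065, -0.0937]]
weight [[0.4758, -0.0773, 0.12]] [[-0.0273, 0.0869]]
stop [[0.561, 0.0271, 0.104]] [[0.0751, -0.0006]]
caseorigin [ 0.56299872 -0.08797168]
```

Request:
carry_out:
  rows:
    - [[0.49,-0.9,0],0.03,-1]
    - [[0.49,-0.9,0],0.03,-1]
    - [[0.49,-0.9,0],0.03,-1]
    - [[0.49,-0.9,0],0.03,-1]
    - [[0.49,-0.9,0],0.03,-1]
    - [[0.49,-0.9,0],0.03,-1]
    - [[0.49,-0.9,0],0.03,-1]
  force: 40

```text
t: 0.68
eef_pos: [0.3255, 0.3913, 0.2308]
ee_rot: [-3.141, -0.0, 2.756]
contact_force: [1.1, -0.1, 0.5]
width: 0.008
gripper_force: 0.0
```

Request:
carry_out:
  rows:
    - [[0.49,-0.9,0],0.03,-1]
    - [[0.49,-0.9,0],0.03,-1]
    - [[0.49,-0.9,0],0.03,-1]
    - [[0.49,-0.9,0],0.03,-1]
    - [[0.49,-0.9,0],0.03,-1]
    - [[0.49,-0.9,0],0.03,-1]
    - [[0.49,-0.9,0],0.03,-1]

```text
t: 1.27
eef_pos: [0.4112, 0.2338, 0.2309]
ee_rot: [-3.141, -0.0, 2.781]
contact_force: [-0.4, -0.7, 0.8]
width: -0.002
gripper_force: 0.0
```

Request:
carry_out:
  rows:
    - [[0.49,-0.9,0],0.03,-1]
    - [[0.49,-0.9,0],0.03,-1]
    - [[0.49,-0.9,0],0.03,-1]
    - [[0.49,-0.9,0],0.03,-1]
    - [[0.49,-0.9,0],0.03,-1]
    - [[0.49,-0.9,0],0.03,-1]
    - [[0.49,-0.9,0],0.03,-1]

```text
t: 1.85
eef_pos: [0.497, 0.0763, 0.2309]
ee_rot: [-3.141, -0.001, 2.806]
contact_force: [-1.0, 0.7, -0.9]
width: 0.001
gripper_force: 0.0
```

Request:
carry_out:
  rows:
    - [[0.49,-0.9,0],0.03,-1]
    - [[0.49,-0.9,0],0.03,-1]
    - [[0.49,-0.9,0],0.03,-1]
    - [[0.49,-0.9,0],0.03,-1]
    - [[0.49,-0.9,0],0.03,-1]
    - [[0.49,-0.9,0],0.03,-1]
    - [[0.49,-0.9,0],0.03,-1]
    - [[0,0,0],0,-1]

```text
t: 2.52
eef_pos: [0.5834, -0.0838, 0.2304]
ee_rot: [-3.14, -0.0, 2.829]
contact_force: [-0.3, 0.2, -0.3]
width: 0.0
gripper_force: 0.0
```

Run:
```python
from h import *
import pickle
c=cam("wrist"); cv2.imwrite("pics/w1.png",c["frame"]); pickle.dump(c,open("w1.pkl","wb"))
s=manip.read_state();print(s["t"],s["eef_pos"],s["ee_rot"],s["joint_pos"],s["width"],s["contact_force"],c["T"].round(3).tolist())
```

```text
2.5667 [ 0.58271156 -0.08188418  0.2303391 ] [-3.14109457e+00 -1.29767622e-03  2.82884599e+00] [-2.26489651e-01  1.01059216e-01  1.52155053e+00 -3.84924819e-04
  1.52031867e+00 -1.48451995e+00] 0.0015167093055545719 [-0.12207017  0.60781372 -0.51898501] [[0.308, -0.909, -0.282, 0.512], [0.951, 0.293, 0.093, -0.061], [-0.002, -0.297, 0.955, 0.372], [0.0, 0.0, 0.0, 1.0]]
```

View pics/w1.png

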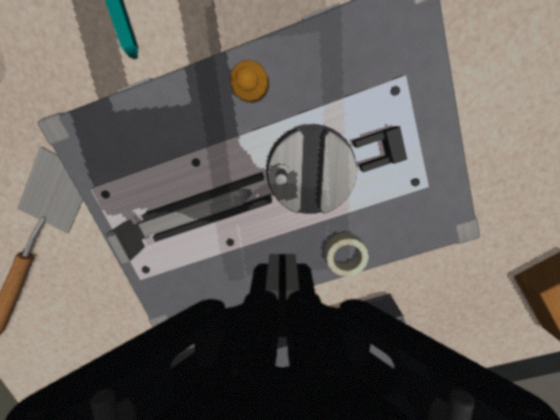

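The wrist view shows the disc at (312,169), the slot near vertical, the peg at about (282,176), the end stop at (396,147) and the shut fingertips at (282,256).

Run:
```python
from h import *
import pickle
c=pickle.load(open("w1.pkl","rb"))
P=lambda px,z: back(c,px,z)
pl=P([(405,76),(428,187),(93,190),(140,278)],.084);print(pl.round(4).tolist())
d=(pl[0]-pl[2]+pl[1]-pl[3])[:2];yaw=np.arctan2(d[1],d[0]);print("yaw",yaw)
g=cv2.cvtColor(c["frame"],cv2.COLOR_BGR2GRAY)
D=P([(312,168)],.1)[0];print("disc",D)
sl=P([(312,127),(313,211)],.1);v=sl[1]-sl[0];print("th",(np.arctan2(v[1],v[0])-yaw)%np.pi)
R=np.array([[np.cos(yaw),-np.sin(yaw)],[np.sin(yaw),np.cos(yaw)]])
for n,p,z in(("peg",(281,177),.132),("pegbase",(290,173),.1),("stopface",(390,148),.104)):
    q=P([p],z)[0];print(n,q,(q-D)[:2]@R)
print(proj(c,manip.read_state()["eef_pos"]))
f=c["frame"][110:310,190:460];cv2.imwrite("pics/c2.png",cv2.resize(f,None,fx=2.9,fy=2.9,interpolation=cv2.INTER_CUBIC))
```

```text
[[0.5129, 0.0503, 0.084], [0.6164, 0.0526, 0.084], [0.5203, -0.2548, 0.084], [0.6207, -0.2539, 0.084]]
yaw 1.5898714079673848
disc [ 0.56156222 -0.0488255   0.1       ]
th 1.2809635326472955
peg [ 0.55500849 -0.0756893   0.132     ] [-0.02673391  0.00706494]
pegbase [ 0.55980097 -0.06889175  0.1       ] [-0.02002901  0.00214367]
stopface [0.56498035 0.01968236 0.104     ] [ 0.0684302  -0.00472422]
[[285.28904895 267.10985374]]
```

View pics/c2.png

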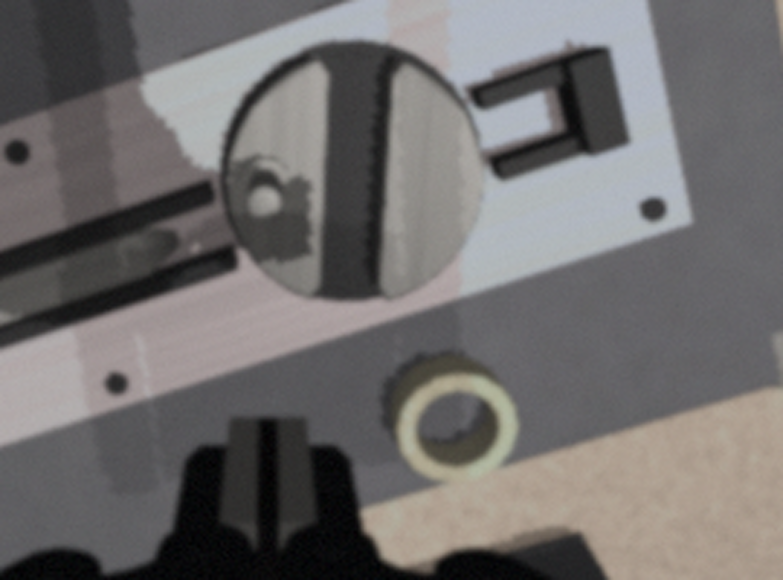

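```bash
cat > arc.py <<'E'
import numpy as np
D=np.array([.5618,-.0484]);Y=1.591
def tool(th,a,b=.028):
    c,s=np.cos(th+Y),np.sin(th+Y); return D+np.array([[c,-s],[s,c]])@[-a,b]
E
python3 - <<'E'
from arc import *
p=np.array([.5827,-.0819]);
W=[tool(1.28,.030),tool(1.28,.016)]+[tool(t,.016) for t in np.arange(1.18,-.01,-.1)]
for w in W: print(w.round(4),((w-p)/.025).round(2).tolist()); p=w
E
```

```text
[ 0.5832 -0.0834] [0.02, -0.06]
[ 0.5697 -0.0797] [-0.54, 0.15]
[ 0.5666 -0.0803] [-0.13, -0.03]
[ 0.5634 -0.0806] [-0.13, -0.01]
[ 0.5601 -0.0806] [-0.13, 0.0]
[ 0.5569 -0.0803] [-0.13, 0.01]
[ 0.5538 -0.0796] [-0.13, 0.03]
[ 0.5507 -0.0787] [-0.12, 0.04]
[ 0.5477 -0.0774] [-0.12, 0.05]
[ 0.5449 -0.0759] [-0.11, 0.06]
[ 0.5422 -0.074 ] [-0.11, 0.07]
[ 0.5398 -0.072 ] [-0.1, 0.08]
[ 0.5375 -0.0696] [-0.09, 0.09]
[ 0.5355 -0.0671] [-0.08, 0.1]
```

Request:
carry_out:
  rows:
    - [[0.02,-0.06,-0.67],0.35,-1]
    - [[0,0,-0.67],0,-1]
    - [[0,0,-0.67],0,-1]
    - [[0,0,-0.67],0,-1]
    - [[0,0,-0.67],0,-1]
    - [[0,0,-0.67],0,-1]
    - [[0,0,-0.67],0,-1]
    - [[0,0,0],0,-1]

```text
t: 3.23
eef_pos: [0.5799, -0.0798, 0.1096]
ee_rot: [-3.142, -0.007, 2.874]
contact_force: [-0.3, 1.2, -0.4]
width: 0.001
gripper_force: 0.0
```

Request:
carry_out:
  rows:
    - [[-0.18,0.05,0],0,-1]
    - [[-0.18,0.05,0],0,-1]
    - [[-0.18,0.05,0],0,-1]
    - [[0,0,0],0,-1]

```text
t: 3.57
eef_pos: [0.5697, -0.0774, 0.1156]
ee_rot: [3.141, 0.002, 2.874]
contact_force: [-0.2, -0.2, -0.5]
width: -0.0
gripper_force: 0.0
```

Request:
carry_out:
  rows:
    - [[-0.13,-0.11,0],-0.83,-1]
    - [[-0.13,-0.01,0],-0.83,-1]
    - [[-0.13,0,0],-0.83,-1]
    - [[-0.13,0.01,0],-0.83,-1]
    - [[0,0,0],0,-1]

```text
t: 3.98
eef_pos: [0.5573, -0.0806, 0.1156]
ee_rot: [3.14, 0.003, 2.47]
contact_force: [1.5, -1.0, 0.6]
width: -0.002
gripper_force: 0.6
```

Request:
carry_out:
  rows:
    - [[-0.13,0.03,0],-0.83,-1]
    - [[-0.12,0.04,0],-0.83,-1]
    - [[-0.12,0.05,0],-0.83,-1]
    - [[-0.11,0.06,0],-0.83,-1]
    - [[0,0,0],0,-1]

```text
t: 4.4
eef_pos: [0.5451, -0.0761, 0.1152]
ee_rot: [3.14, 0.001, 2.075]
contact_force: [1.4, -1.4, 0.7]
width: -0.001
gripper_force: 0.7
```

Run:
```python
from h import *
import pickle
from arc import *
c=cam("top"); pickle.dump(c,open("t2.pkl","wb"))
s=manip.read_state();print(s["t"],s["eef_pos"],s["ee_rot"],s["contact_force"],"want",tool(.48,.016))
c=cam("wrist"); pickle.dump(c,open("w2.pkl","wb")); cv2.imwrite("pics/w2.png",c["frame"])
```

```text
4.45 [ 0.54506538 -0.07610349  0.11497355] [3.14059841e+00 1.16459383e-03 2.08097962e+00] [ 1.48714969 -1.29839248  0.55291028] want [ 0.54490409 -0.07586868]
```

View pics/w2.png

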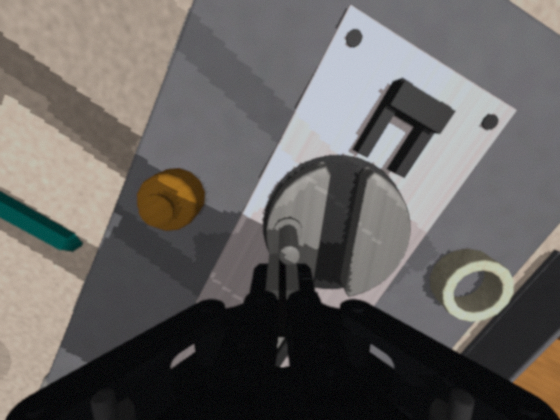

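The peg (288,255) sits against the fingertips and the disc is turning; the slot now runs roughly (347,157)-(332,286).

Run:
```python
from h import *
import pickle
from arc import *
c=pickle.load(open("w2.pkl","rb"))
for e in ([(331,162),(316,285)],[(365,168),(346,290)]):
    q=back(c,e,.1);v=q[0]-q[1];print((np.arctan2(v[1],v[0])-Y))
q=back(c,[(289,256)],.132)[0];v=q[:2]-D;print(q,np.hypot(*v),np.arctan2(v[1],v[0])-Y-np.pi/2)
q=back(c,[(349,8),(515,110)],.084);v=q[0]-q[1];print(np.arctan2(v[1],v[0])-np.pi/2)
```

```text
0.41556327928711956
0.4156909571866978
[ 0.54031575 -0.06068487  0.132     ] 0.024748555062885695 -5.7839568818972085
-4.6814550240347765
```

Request:
carry_out:
  rows:
    - [[-0.11,0.07,0],-0.83,-1]
    - [[-0.1,0.08,0],-0.83,-1]
    - [[-0.09,0.09,0],-0.83,-1]
    - [[-0.08,0.1,0],-0.83,-1]
    - [[0,0,0],0,-1]

```text
t: 4.92
eef_pos: [0.5351, -0.0674, 0.1143]
ee_rot: [3.141, 0.0, 1.678]
contact_force: [0.4, -1.5, 0.6]
width: 0.003
gripper_force: 0.6
```

Run:
```python
from h import *
import pickle
from arc import *
s=manip.read_state();print(s["t"],s["eef_pos"],s["ee_rot"],s["contact_force"],"want",tool(.08,.016))
c=cam("wrist"); pickle.dump(c,open("w3.pkl","wb")); cv2.imwrite("pics/w3.png",c["frame"])
```

```text
4.9167 [ 0.5351461  -0.06742934  0.11432794] [3.14136501e+00 3.02435476e-04 1.67813384e+00] [ 0.43440925 -1.46420879  0.60343128] want [ 0.53554103 -0.06712075]
```

View pics/w3.png

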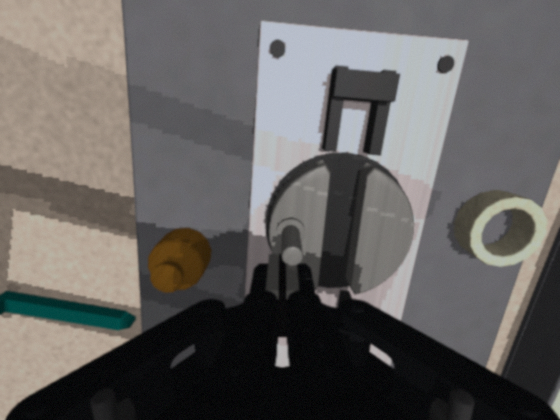

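The slot is nearly parallel to the receiver walls: slot left edge (330,158)-(324,285), right edge (364,162)-(355,292).

Run:
```python
from h import *
import pickle
from arc import *
c=pickle.load(open("w3.pkl","rb"))
for e,z in (([(330,160),(324,285)],.1),([(364,162),(355,290)],.1),([(262,22),(248,265)],.084),([(468,41),(405,315)],.084)):
    q=back(c,e,z);v=q[0]-q[1];print((np.arctan2(v[1],v[0])))
f=c["frame"][60:310,190:430];cv2.imwrite("pics/c3.png",cv2.resize(f,None,fx=2.4,fy=2.4,interpolation=cv2.INTER_CUBIC))
```

```text
1.6765079747107878
1.6871573271198015
1.5924373121816984
1.6046455602125036
```

View pics/c3.png

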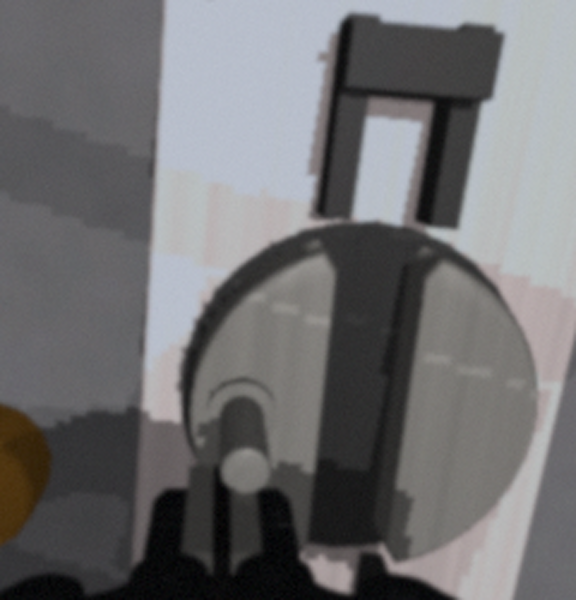

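Request:
carry_out:
  rows:
    - [[0,0.05,0],-0.35,-1]
    - [[0,0.05,0],-0.35,-1]
    - [[0,0,0],0,-1]
    - [[0,-0.5,0],0,-1]
    - [[0,-0.5,0],0,-1]
    - [[0,0,0.8],0,-1]
    - [[0,0,0.8],0,-1]
    - [[0,0,0.8],0,-1]

```text
t: 5.63
eef_pos: [0.5345, -0.0913, 0.1741]
ee_rot: [-3.14, -0.001, 1.596]
contact_force: [0.4, 0.7, 0.6]
width: -0.001
gripper_force: 0.0
```

Request:
carry_out:
  rows:
    - [[0.17,-0.98,0],0,-1]
    - [[0.17,-0.98,0],0,-1]
    - [[0.17,-0.98,0],0,-1]
    - [[0.17,-0.98,0],0,-1]
    - [[0.17,-0.98,0],0,-1]
    - [[0.17,-0.98,0],0,-1]
    - [[0.17,-0.98,0],0,-1]
    - [[0,0,0],0,-1]

```text
t: 6.3
eef_pos: [0.5643, -0.267, 0.1737]
ee_rot: [3.142, 0.002, 1.594]
contact_force: [0.7, -1.2, -0.2]
width: 0.0
gripper_force: 0.0
```

Run:
```python
from h import *
import pickle
s=manip.read_state();print(s["t"],s["eef_pos"],s["ee_rot"],s["contact_force"])
c=cam("wrist"); pickle.dump(c,open("w4.pkl","wb")); cv2.imwrite("pics/w4.png",c["frame"])
```

```text
6.3 [ 0.56428144 -0.26699388  0.17372977] [3.14158089e+00 1.74600532e-03 1.59350756e+00] [ 0.66206054 -1.21309007 -0.20271322]
```

View pics/w4.png

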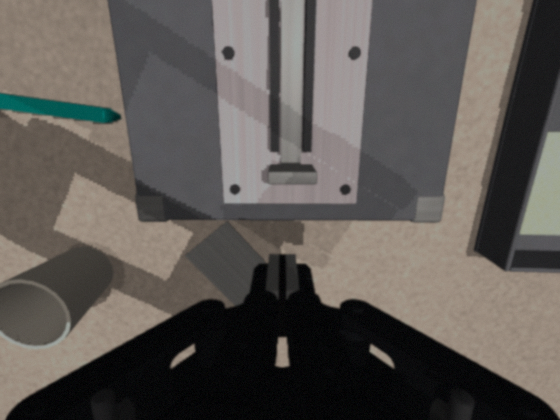

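The push plate top spans (268-317, 170-184), rear edge at row 184, straight ahead of the fingertips (282,258).

Run:
```python
from h import *
import pickle
c=pickle.load(open("w4.pkl","rb"))
print(back(c,[(268,184),(317,184),(292,171)],.134).round(4))
q=back(c,[(277,150),(306,150)],.098);print(q)
```

```text
[[ 0.5555 -0.2306  0.134 ]
 [ 0.5851 -0.2299  0.134 ]
 [ 0.5697 -0.2224  0.134 ]]
[[ 0.56008538 -0.21397408  0.098     ]
 [ 0.58043516 -0.21351921  0.098     ]]
```

Request:
carry_out:
  rows:
    - [[0.1,0,-0.67],0,-1]
    - [[0.1,0,-0.67],0,-1]
    - [[0,0,-0.67],0,-1]
    - [[0,0,-0.67],0,-1]
    - [[0,0,0],0,-1]
    - [[0,0.3,0],0,-1]
    - [[0,0.3,0],0,-1]
    - [[0,0.3,0],0,-1]

```text
t: 7.02
eef_pos: [0.5707, -0.2386, 0.1088]
ee_rot: [3.139, 0.001, 1.595]
contact_force: [1.3, -1.3, -1.4]
width: -0.0
gripper_force: 0.6
```

Request:
carry_out:
  rows:
    - [[0,0.2,0],0,-1]
    - [[0,0.2,0],0,-1]
    - [[0,0.2,0],0,-1]
    - [[0,0.2,0],0,-1]
    - [[0,0.2,0],0,-1]
    - [[-0.02,0.2,0],0,-1]
    - [[0,0.2,0],0,-1]
    - [[0,0,0],0,-1]

```text
t: 7.68
eef_pos: [0.5692, -0.2027, 0.1068]
ee_rot: [-3.141, -0.001, 1.595]
contact_force: [-0.5, -0.1, -0.7]
width: 0.0
gripper_force: 0.0
```

Request:
carry_out:
  rows:
    - [[0,0.2,0],0,-1]
    - [[0,0.2,0],0,-1]
    - [[0,0.2,0],0,-1]
    - [[-0.02,0.2,0],0,-1]
    - [[0,0.2,0],0,-1]
    - [[-0.02,0.2,0],0,-1]

```text
t: 8.18
eef_pos: [0.5682, -0.1732, 0.1068]
ee_rot: [-3.141, -0.0, 1.595]
contact_force: [0.1, -1.3, -1.6]
width: 0.001
gripper_force: 0.5
```

Run:
```python
from h import *
import pickle
s=manip.read_state();print(s["t"],s["eef_pos"],s["contact_force"],s["gripper_force"])
c=cam("wrist"); pickle.dump(c,open("w5.pkl","wb")); cv2.imwrite("pics/w5.png",c["frame"])
```

```text
8.1833 [ 0.56818011 -0.17320057  0.10680781] [ 0.05684772 -1.34591722 -1.60134171] 0.5354965897276998
```

View pics/w5.png

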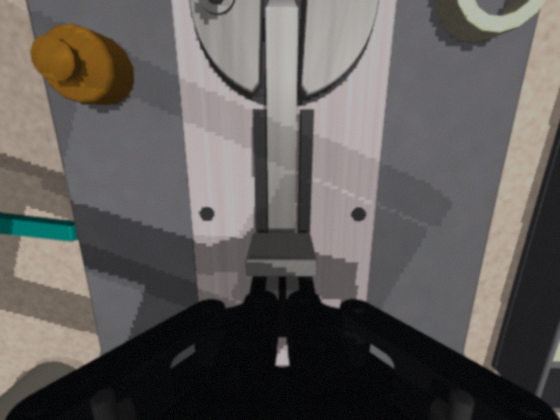

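The bar has entered the slot in line, nose past the bottom mouth at about (282,5). That was my 10th picture, so the rest goes by force and numbers.

Request:
carry_out:
  rows:
    - [[0,0.2,0],0,-1]
    - [[0,0.2,0],0,-1]
    - [[-0.02,0.2,0],0,-1]
    - [[0,0.2,0],0,-1]
    - [[-0.02,0.2,0],0,-1]
    - [[0,0.2,0],0,-1]
    - [[0,0.2,0],0,-1]
    - [[0,0.2,0],0,-1]

```text
t: 8.9
eef_pos: [0.5673, -0.1334, 0.107]
ee_rot: [-3.142, -0.0, 1.594]
contact_force: [-0.2, -1.1, -0.3]
width: -0.002
gripper_force: 0.5
```

Request:
carry_out:
  rows:
    - [[0,0.16,0],0,-1]
    - [[0,0.16,0],0,-1]
    - [[0,0.16,0],0,-1]
    - [[0,0.1,0],0,-1]
    - [[0,0,0],0,-1]

```text
t: 9.32
eef_pos: [0.5674, -0.1188, 0.1071]
ee_rot: [3.142, -0.0, 1.595]
contact_force: [0.4, -0.2, -0.1]
width: 0.004
gripper_force: 0.0
```

Request:
carry_out:
  rows:
    - [[0,0.1,0],0,-1]
    - [[0,0.1,0],0,-1]
    - [[0,0,0],0,-1]

```text
t: 9.57
eef_pos: [0.5674, -0.1141, 0.1071]
ee_rot: [3.141, -0.0, 1.594]
contact_force: [0.7, 0.1, -1.4]
width: 0.001
gripper_force: 0.0
```

Creep up to the stop.

Request:
carry_out:
  rows:
    - [[0,0.08,0],0,-1]
    - [[0,0.08,0],0,-1]
    - [[0,0,0],0,-1]

```text
t: 9.82
eef_pos: [0.5675, -0.1107, 0.1072]
ee_rot: [3.141, 0.001, 1.594]
contact_force: [-0.7, -4.1, -0.8]
width: 0.001
gripper_force: 1.8
```

Request:
carry_out:
  rows:
    - [[0,0.06,0],0,-1]
    - [[0,0.06,0],0,-1]

```text
t: 9.98
eef_pos: [0.568, -0.1102, 0.108]
ee_rot: [3.14, 0.005, 1.594]
contact_force: [0.9, -18.9, 2.5]
width: -0.002
gripper_force: 9.3
```

The force rose to 19 N right where the stop was predicted (TCP y -0.110, predicted -0.109). I'll back off, rise and do a numeric check.

Request:
carry_out:
  rows:
    - [[0,-0.3,0],0,-1]
    - [[0,-0.6,0],0,-1]
    - [[0,-0.6,0],0,-1]
    - [[0,-0.3,0.8],0,-1]
    - [[0,-0.3,0.9],0,-1]
    - [[0,-0.3,0.9],0,-1]
    - [[0,0,0],0,-1]
    - [[0,0,0],0,-1]

```text
t: 10.65
eef_pos: [0.5683, -0.1692, 0.1738]
ee_rot: [3.138, 0.001, 1.593]
contact_force: [0.2, -0.9, -0.0]
width: -0.001
gripper_force: 0.0
```

Run:
```python
from h import *
c=cam("wrist");s=manip.read_state();print(s["t"],s["eef_pos"],s["contact_force"])
# brightness profile along the predicted plate top / rear edge
g=cv2.cvtColor(c["frame"],cv2.COLOR_BGR2GRAY)
ys=np.arange(-.125,-.075,.002)
p=proj(c,np.c_[np.full(len(ys),.567+.008),ys,np.full(len(ys),.134)])
print([(round(float(y),3),int(g[int(v),int(u)])) for y,(u,v) in zip(ys,p)])
print("predicted rear edge y ~ -0.099, front -0.091")
```

```text
10.7 [ 0.56739582 -0.16842974  0.1721497 ] [-0.51718073  0.34837166 -0.94771194]
[(-0.125, 53), (-0.123, 56), (-0.121, 54), (-0.119, 49), (-0.117, 51), (-0.115, 47), (-0.113, 44), (-0.111, 48), (-0.109, 50), (-0.107, 49), (-0.105, 50), (-0.103, 31), (-0.101, 27), (-0.099, 132), (-0.097, 148), (-0.095, 156), (-0.093, 150), (-0.091, 46), (-0.089, 35), (-0.087, 93), (-0.085, 147), (-0.083, 148), (-0.081, 149), (-0.079, 143), (-0.077, 134)]
predicted rear edge y ~ -0.099, front -0.091
```

```bash
python3 -c "
from cell import manip
print(manip.hand_in())"
```

```text
the job is handed in; nothing more can be done
None
```

The job is handed in. The disc was turned into line and the bar pushed through its slot to the end stop: 19 N at contact, nose about 2 mm from the computed home point, arm withdrawn. The judge's verdict was not shown.

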